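Refit the square-bored handle to the caseback press

TASK

The caseback press has lost its handle. Of the two spare handles lying on their sides, take the whole one (both arms long), turn it upright on the bench top with its red boss up and let go of it, then take it again and fit its square bore onto the press's square spindle, lowering it without dropping it until the hub sits fully home on the collar. Leave it there, and leave the snapped handle, the anvil and the watch where they are.

Things in the scene. Friction and masses are not known exactly. Their poses are not given: they have to be found in the camera images.
- handle: The whole handle, loose, 340 g: square steel hub 50 x 50 mm, 34 mm high, red boss on top, two arms along +x and -x (164 mm over all). In the underside a centred blind square bore 22 x 22 mm, 26 mm deep, 3 mm chamfer, sides along x and y. Origin: centre of the underside (bore mouth); z from bore to boss. Starts on its side: hub 50 mm high, z level, bore facing roughly the robot, boss away from it.
- boss_top (a point): Centre of the top of the whole handle's red boss: square, 28 x 28 mm, 30 mm high, centred on the hub with its sides along the handle's x and y. Handle upright, this point is 64 mm above its underside. Axes as the handle's.
- bar_plus (a point): A grip point on the whole handle's +x arm, on the centre line, 50 mm from the hub's axis and 15 mm above its underside. The arm is a 16 x 16 mm bar, 57 mm long beyond the hub. Tilted more than about 40 degrees bore-down over its lower hub edge, the handle falls flat by itself.
- bar_minus (a point): The same grip point on the whole handle's -x arm.
- snapped_handle: The broken spare: same hub, bore, boss, axes and +x arm, but the -x arm is snapped off to a 14 mm stub. Also lying on its side. Not to be moved. The two handles lie to the left and right in front of the press, either way round.
- spindle_seat (a point): Centre of the top face of the round dark collar (48 mm across) on the press's spindle, 165 mm above the bench, where the hub's underside must sit. From it a bright square shaft 20 x 20 mm rises 22 mm, its sides along this point's x and y; z is up. The spindle turns stiffly about z and starts at any angle. Nothing on the press stands higher than the shaft.
- press: The grey caseback screw press, fixed to the bench: base plate 120 x 170 mm, two columns, crosshead 44 x 145 mm with its top 150 mm above the bench, spindle in its middle. Origin: centre of the base's underside; the columns stand along its y axis.
- anvil: Bronze bench anvil, about 60 x 140 mm, 56 mm high, 1.6 kg, standing behind on the left. Bystander. Origin: centre of its underside.
- watch: Silver cuff watch lying on its side, about 65 mm across, 34 mm high, behind on the right. Bystander. Origin: centre of its underside.
Not all that is in view belongs to the job. What is shaped like the handle but purple is not meant.

How it is judged:
By the outcome, as a careful person would: the job done as asked, in the order asked, and still so for the second after the job is handed in, with the robot touching nothing.
It also fails if it takes over 64 s, if anything falls off the work surface, if the arm or the gripper's body presses on something with over 40 N, if the wrist force passes 120 N, or if a joint passes its speed limit or range.

ROBOT

A 7-joint arm with a two-finger parallel gripper is mounted at the origin on the work surface. World frame = base frame: x ahead of the robot, y to its left, z up, the work surface at z = 0. Lengths are in m, angles in degrees, forces in N, time in s.
With the tool pointing down it reaches from about 0.425 to 0.925 m from the base axis. Payload 6.8 kg.
Tool frame: the origin (TCP) lies between the finger pads; the fingertips stand 11 mm ahead of it and the grasp point (between the pads) lies 8 mm behind it; z points along the fingers, y is the direction in which the jaws open and shut (so a half turn about z gives the same grasp; the last joint's range is limited). The gripper opens to 88 mm and grips with 3 to 60 N. Pads are 20 mm wide; open, the fingers measure 115 mm over their backs; the gripper's body (75 mm by 178 mm) begins 61 mm behind the grasp point.
Start: joints at [61.014, 27.33, 1.283, 89.118, -0.659, 63.558, -4.761], TCP at [0.261, -0.622, 0.234] pointing down, gripper open.
Joint ranges: [-169.35, 169.35], [-19.33, 120.38], [-80.79, 83.38], [13.8, 139.57], [-78.32, 258.32], [9.67, 109.79], [-169.56, 169.56]. Speed limits (degrees/s): [136.94, 136.94, 180, 180, 180, 180, 180].

INTERFACE

Orientations are given as a 3x3 rotation matrix whose columns are the frame's x, y, z axes.
In Python, from plant import * gives the robot as it stands. The module is installed in compiled form; this text tells all that it offers.
- The arm moves only by the tool play_rows, never from a script. Its argument "steps" is one flat list of numbers, 7 for each row, row after row: the closure, from -1 (fully open) to 1 (shut), so that 0 is half open, then the shift along the tool's x, y, z in m, then the turn, a rotation vector about the tool's x, y, z in rad. In form: [jaw, tx, ty, tz, ax, ay, az, jaw, tx, ty, tz, ax, ay, az, ...]. A call has 1 to 8 rows; each row is the pose to reach, as a shift and turn from the pose measured when the call began, along the tool's axes at that moment; what a row does not reach only later rows make up. A row lasts 1/8 s, in which the tool goes at most 62.5 mm and 10.7 degrees, less where a joint would pass 70% of its speed; a pose out of reach is approached as far as the arm can. A call with a gripper value outside its range is refused whole. The fingers move at their own pace and stop on an object; the grip force is fixed at half the most. Time passes only in rows, so rows that repeat a pose let the fingers close. It gives the time, the measured TCP pose, the force and the opening at its end, in the units of the state.
- get_state(): the state, without advancing time (a new reading comes with each control period).
- snapshot(name): name is "scene" or "top" or "wrist"; returns (picture, depth): 420x560x3 uint8, red, green, blue; 420x560 float32, m along the optical axis (not along the pixel's ray), 0 where there is no reading.
- camera_params(name): a dict with "K" (3x3 intrinsics, pixels), "R" (3x3) and "t" (3): a world point X has camera coordinates R X + t. Camera axes: x right, y down, z forward; pixel columns grow to the right and rows downward; lengths in m; the calibration is good to about 2 mm. A picture is of the moment at which its call begins: read the wrist's pose just before it. camera_params takes no time and is no camera call; for the wrist camera it gives the pose at the moment of the call.
- job_done(): hands the job in, once; it reports no verdict.
The state is a dict: "time": time; "q": joint angles; "joint_vel": joint speeds; "joint_torque": joint torques, N m; "tool_pos": TCP position; "orientation": TCP orientation; "ft_force": force on the tool from outside, world axes, zero at the start; "torque": the same for the moment, N m; "width": finger opening in m.
Only numpy, scipy, OpenCV 4.12 (cv2) and the standard library are available. Lean on these libraries where they do the work, as an engineer would, in place of code of your own. Each camera call takes 0.05 s, during which the arm holds its last target. There are 200 camera calls.

## Working session

There is one attempt and no reset: what is moved stays moved. The work goes in short steps, Python scripts to look and compute and a tool call to move; the robot and the scene stay as the last step left them, time stands still between calls to the robot, and variables do not carry over. Pictures are saved under pics/ and viewed, about 8 in all and at most 12, crops included, and the job is handed in when it is done.

Besides the shell and the picture viewer there is one more tool, called by a JSON object that holds its "fn" and its "kwargs". play_rows: Moves the arm, as the interface text tells. Its arguments: {"type":"object","properties":{"steps":{"type":"array"}},"required":["steps"]}

```bash
mkdir -p pics; cat > h.py <<'E'
from plant import *
import numpy as np, cv2
def snap(n,tag):
    cp=camera_params(n); im,d=snapshot(n)
    cv2.imwrite(f'pics/{tag}.png',im[:,:,::-1]); np.savez(f'pics/{tag}.npz',im=im,d=d,K=cp['K'],R=cp['R'],t=cp['t'])
    return im,d,cp
def load(tag):
    z=np.load(f'pics/{tag}.npz'); return z['im'],z['d'],z
def cloud(d,cp):
    K,R,t=[np.asarray(cp[k]) for k in 'KRt']
    v,u=np.mgrid[:d.shape[0],:d.shape[1]]
    c=np.stack([(u-K[0,2])/K[0,0]*d,(v-K[1,2])/K[1,1]*d,d],-1)
    return (c-t)@R
def ray(u,v,z,cp):
    K,R,t=[np.asarray(cp[k]) for k in 'KRt']
    o=-R.T@t; r=R.T@np.linalg.solve(K,[u,v,1]); return o+r*(z-o[2])/r[2]
E
python3 - <<'E'
from h import *
s=get_state(); print({k:np.round(v,3).tolist() for k,v in s.items()})
a,_,_=snap('scene','s0'); b,_,_=snap('top','t0')
for n in('scene','top','wrist'):
    c=camera_params(n); print(n,np.round(c['K'],1).tolist(),np.round(c['R'],3).tolist(),np.round(c['t'],3).tolist())
E
```

```text
{'time': 0.0, 'q': [61.014, 27.376, 1.28, 89.177, -0.66, 63.557, -4.762], 'joint_vel': [-0.074, 0.044, -0.048, 0.009, 0.058, 0.002, 0.041], 'joint_torque': [-0.001, -58.286, 1.534, -27.261, -0.054, 0.017, 0.0], 'tool_pos': [0.261, -0.622, 0.233], 'orientation': [[0.922, 0.387, -0.001], [0.387, -0.922, 0.002], [-0.0, -0.002, -1.0]], 'ft_force': [0.344, 0.128, 0.439], 'torque': [0.011, -0.001, -0.023], 'width': 0.088}
scene [[496.9, 0.0, 280.5], [0.0, 496.9, 209.2], [0.0, 0.0, 1.0]] [[-0.568, 0.823, -0.007], [0.65, 0.443, -0.617], [-0.505, -0.355, -0.787]] [0.334, -0.302, 1.468]
top [[462.4, 0.0, 275.8], [0.0, 462.4, 210.7], [0.0, 0.0, 1.0]] [[-0.017, -1.0, -0.012], [-0.998, 0.018, -0.061], [0.061, 0.011, -0.998]] [0.014, 0.575, 1.218]
wrist [[302.4, 0.0, 281.7], [0.0, 302.4, 206.0], [0.0, 0.0, 1.0]] [[0.387, -0.922, -0.002], [-0.881, -0.37, 0.296], [-0.274, -0.113, -0.955]] [-0.674, -0.035, 0.391]
```

View pics/t0.png

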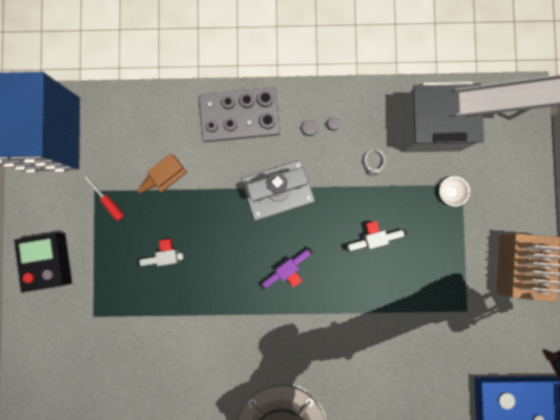

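View pics/s0.png

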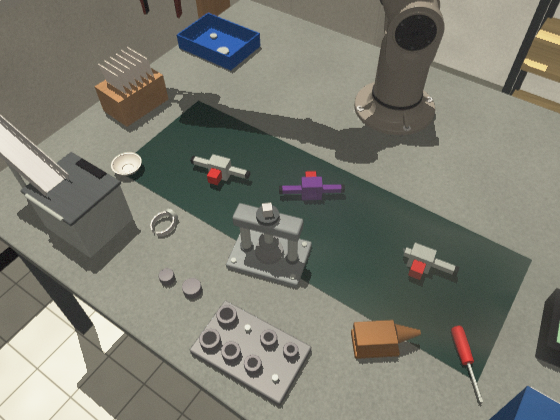

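The candidates are the whole handle at top (375,238) with two long arms, the snapped one at (165,257) with a stub, and the purple decoy at (288,270). I choose (375,238). The spindle tip is at top (277,182).

```bash
python3 - <<'E'
from h import *
for tag,boxes in (('t0',{'H':(340,215,412,258),'S':(135,235,190,270)}),('s0',{'H':(188,148,252,190),'S':(400,238,460,282)})):
    im,d,z=load(tag); P=cloud(d,z); i=im.astype(int)
    red=(i[...,0]>130)&(i[...,1]<70)&(i[...,2]<70)
    wh=(i.min(-1)>120)&(i.max(-1)-i.min(-1)<45)
    for n,(a,b,c,e) in boxes.items():
        m=np.zeros(red.shape,bool); m[b:e,a:c]=1
        for nm,k in(('red',red&m),('wh',wh&m)):
            q=P[k]; 
            if len(q)<5: print(tag,n,nm,len(q)); continue
            r=cv2.minAreaRect(q[:,:2].astype(np.float32)*1000)
            print(tag,n,nm,len(q),'med',np.round(np.median(q,0),3),'z5-95',np.round(np.percentile(q[:,2],[5,95]),3),'rect',np.round(r[0],1),np.round(r[1],1),round(r[2],1))
    if tag=='t0':
        m=np.zeros(red.shape,bool); m[150:220,235:320]=1
        for lo,hi in((.176,.2),(.157,.172),(.14,.155)):
            q=P[m&(P[...,2]>lo)&(P[...,2]<hi)]
            r=cv2.minAreaRect(q[:,:2].astype(np.float32)*1000); print(lo,len(q),np.round(q.mean(0),3),np.round(r[0],1),np.round(r[1],1),round(r[2],1))
im=load('t0')[0]; im2=load('s0')[0]
a=cv2.resize(im[205:270,325:425],(600,390),interpolation=2); a=a[:300]
b=cv2.resize(im2[140:200,175:275],(500,300),interpolation=2)
c=cv2.resize(im[150:220,235:320],(364,300),interpolation=2)
o=np.hstack([cv2.resize(a,(400,200)),cv2.resize(c,(243,200))]); 
o=np.vstack([o,np.zeros((300,643,3),np.uint8)]); o[200:500,:500]=b
cv2.imwrite('pics/c0.png',o[:,:,::-1])
E
```

```text
t0 H red 23 med [ 0.53  -0.236  0.038] z5-95 [0.031 0.043] rect [ 528.6 -236.8] [12.2 27.7] 71.0
t0 H wh 588 med [ 0.493 -0.256  0.036] z5-95 [0.    0.054] rect [ 487.1 -173.8] [ 48.1 326.6] 4.2
t0 S red 116 med [0.491 0.297 0.039] z5-95 [0.035 0.045] rect [490.3 302.2] [25.9 38.2] 9.4
t0 S wh 435 med [0.453 0.299 0.049] z5-95 [0.003 0.054] rect [472.6 181.4] [ 35.9 384.8] 8.4
0.176 82 [ 0.632 -0.     0.187] [ 6.324e+02 -2.000e-01] [19.7 19.9] 43.0
0.157 243 [ 0.632 -0.     0.166] [625.   10.4] [47.1 73.2] 34.3
0.14 778 [ 0.632 -0.     0.15 ] [ 6.328e+02 -4.000e-01] [ 44.2 144.9] 16.5
s0 H red 74 med [ 0.526 -0.248  0.038] z5-95 [0.035 0.041] rect [ 528.7 -257.2] [33.  48.2] 10.1
s0 H wh 349 med [ 0.494 -0.255  0.047] z5-95 [0.028 0.052] rect [ 477.9 -263.8] [ 76.8 154.3] 11.9
s0 S red 15 med [0.501 0.299 0.038] z5-95 [0.034 0.04 ] rect [491.6 295.6] [28.7 24.2] 18.9
s0 S wh 448 med [0.454 0.3   0.049] z5-95 [0.031 0.053] rect [766.8 316.1] [722.2 110.7] 1.3
```

View pics/c0.png

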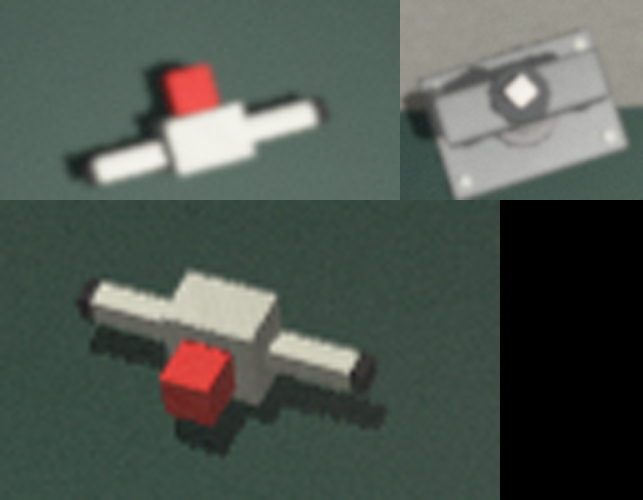

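The crop shows two long arms on this handle, with the red boss on its far side. The spindle tip reads z=0.187 and the shaft reads 20x20, so I trust the positions. I'll hover above the handle.

{"fn": "play_rows", "kwargs": {"steps": [-1,0.37,-0.245,-0.02,0,0,0.13,-1,0.37,-0.245,-0.02,0,0,0.13,-1,0.37,-0.245,-0.02,0,0,0.13,-1,0.37,-0.245,-0.02,0,0,0.13,-1,0.37,-0.245,-0.02,0,0,0.13,-1,0.37,-0.245,-0.02,0,0,0.13,-1,0.37,-0.245,-0.02,0,0,0.13,-1,0.37,-0.245,-0.02,0,0,0.13]}}

```text
time: 1.1
tool_pos: [0.5103, -0.2471, 0.2531]
orientation: [[0.962, 0.273, 0.0], [0.273, -0.962, 0.004], [0.001, -0.003, -1.0]]
ft_force: [-0.1, -0.6, -0.3]
width: 0.0875
```

{"fn": "play_rows", "kwargs": {"steps": [-1,0,0,0,0,0,0,-1,0,0,0,0,0,0]}}

```text
time: 1.35
tool_pos: [0.5095, -0.2482, 0.2528]
orientation: [[0.962, 0.272, -0.0], [0.272, -0.962, 0.003], [0.0, -0.003, -1.0]]
ft_force: [-0.5, -0.4, -0.3]
width: 0.0877
```

```bash
cat >> h.py <<'E'
def meas(tag):
    s=get_state(); print('q',np.round(s['q'],1),'pos',np.round(s['tool_pos'],4),'t',s['time']); 
    im,d,cp=snap('wrist',tag); P=cloud(d,cp); i=im.astype(int)
    red=(i[...,0]>90)&(i[...,1]<0.4*i[...,0])&(i[...,2]<0.4*i[...,0])
    wh=(i.min(-1)>70)&(i.max(-1)-i.min(-1)<45)
    return s,im,P,red,wh
E
python3 - <<'E'
from h import *
s,im,P,red,wh=meas('w1')
print(np.round(s['orientation'],3).tolist(),s['ft_force'])
near=np.hypot(P[...,0]-.5,P[...,1]+.25)<.11
for nm,m in(('red',red&near&(P[...,2]>.036)),('hub',near&~red&(P[...,2]>.044)&(P[...,2]<.06)),('bars',near&~red&(P[...,2]>.027)&(P[...,2]<.039))):
    q=P[m]; r=cv2.minAreaRect(q[:,:2].astype(np.float32)*1000)
    print(nm,len(q),np.round(q.mean(0),4),np.round(r[0],1),np.round(r[1],1),round(r[2],1))
q=P[near&~red&(P[...,2]>.027)&(P[...,2]<.039)][:,:2]
e=np.linalg.svd(q-q.mean(0),full_matrices=0)[2][0]; print('bar angle',np.degrees(np.arctan2(e[1],e[0])))
E
```

```text
q [ 25.9  16.5  -7.6 102.5   2.2  61.2 -56.6] pos [ 0.5095 -0.2482  0.2528] t 1.35
[[0.962, 0.272, -0.0], [0.272, -0.962, 0.003], [0.0, -0.003, -1.0]] [-0.54670103 -0.41518715 -0.30082066]
red 466 [ 0.5282 -0.2459  0.0437] [ 550.8 -240.7] [79.9 27.1] 15.9
hub 1153 [ 0.4954 -0.2555  0.0493] [ 494.9 -255.9] [34.4 49.8] 14.8
bars 1234 [ 0.496  -0.2555  0.0326] [ 511.6 -251.4] [ 55.5 163.4] 14.5
bar angle -75.56657083778498
```

View pics/w1.png

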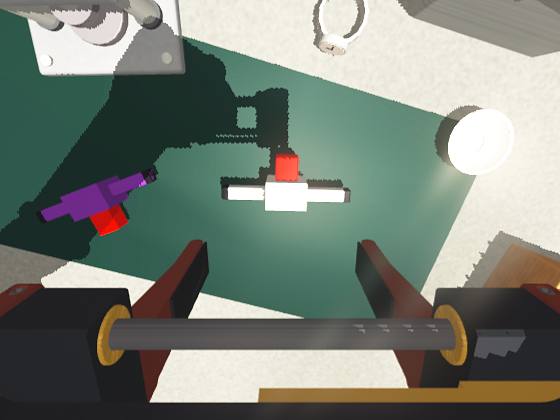

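The wrist view puts the whole handle at (287,185), with the hub rectangle 34.4 x 49.8 at z≈0.049. That matches the given sizes. I'll grasp the boss with the tool pre-tilted 25° backward, which leaves room to tilt forward later.

{"fn": "play_rows", "kwargs": {"steps": [-1,0.06,0.005,0.14,0,-0.436,0.02,-1,0.06,0.005,0.14,0,-0.436,0.02,-1,0.06,0.005,0.14,0,-0.436,0.02,-1,0.06,0.005,0.14,0,-0.436,0.02,-1,0.06,0.005,0.14,0,-0.436,0.02,-1,0.06,0.005,0.14,0,-0.436,0.02]}}

```text
time: 2.15
tool_pos: [0.5682, -0.2386, 0.1157]
orientation: [[0.88, 0.25, -0.405], [0.225, -0.968, -0.108], [-0.419, 0.004, -0.908]]
ft_force: [-1.0, 0.0, -0.4]
width: 0.0879
```

```bash
python3 - <<'E'
from h import *
s=get_state(); R=np.array(s['orientation']); p=np.array(s['tool_pos'])
print(np.round(s['q'],1),np.round(p,4)); print(np.round(R,3))
y=np.radians(14.6); f=np.array([np.cos(y),np.sin(y),0])
g=np.array([.4949,-.2559,0])+f*.038+[0,0,.028]
t=g+.008*R[:,2]; print('tcp target',t,'shift',np.round(R.T@(t-p),4))
xt=f*np.cos(np.radians(25))-np.array([0,0,1])*np.sin(np.radians(25)); yt=np.array([f[1],-f[0],0]); T=np.stack([xt,yt,np.cross(xt,yt)],1)
print('turn',cv2.Rodrigues(R.T@T)[0].ravel())
E
```

```text
[ 14.1  40.6  -4.3  86.9  13.5  75.8 -71.3] [ 0.5682 -0.2386  0.1157]
[[ 0.88   0.25  -0.405]
 [ 0.225 -0.968 -0.108]
 [-0.419  0.004 -0.908]]
tcp target [ 0.52843688 -0.24718286  0.02073462] shift [ 0.0028 -0.002   0.1033]
turn [ 0.00223627 -0.00444252 -0.00392349]
```

{"fn": "play_rows", "kwargs": {"steps": [-1,0.003,-0.002,0.05,0,0,0,-1,0.003,-0.002,0.08,0,0,0,-1,0.003,-0.002,0.103,0,0,0,-1,0.003,-0.002,0.103,0,0,0,-1,0.003,-0.002,0.103,0,0,0,-1,0.003,-0.002,0.103,0,0,0]}}

```text
time: 2.9
tool_pos: [0.5301, -0.2473, 0.0225]
orientation: [[0.881, 0.25, -0.402], [0.225, -0.968, -0.108], [-0.416, 0.005, -0.909]]
ft_force: [-0.2, -0.3, 0.9]
width: 0.088
```

{"fn": "play_rows", "kwargs": {"steps": [1,0,0,0,0,0,0,1,0,0,0,0,0,0,1,0,0,0,0,0,0,1,0,0,0,0,0,0,1,0,0,0,0,0,0,1,0,0,0,0,0,0]}}

```text
time: 3.65
tool_pos: [0.5301, -0.2473, 0.0224]
orientation: [[0.881, 0.25, -0.402], [0.225, -0.968, -0.108], [-0.416, 0.005, -0.909]]
ft_force: [0.4, -0.5, -0.4]
width: 0.0315
```

{"fn": "play_rows", "kwargs": {"steps": [1,0,0,0,0,0,0,1,0,0,0,0,0,0,1,-0.0125,0,-0.027,0,0,0,1,-0.025,0,-0.055,0,0,0,1,-0.038,0,-0.082,0,0,0,1,-0.05,0,-0.109,0,0,0,1,-0.05,0,-0.109,0,0,0,1,-0.05,0,-0.109,0,0,0]}}

```text
time: 4.65
tool_pos: [0.5291, -0.2464, 0.1409]
orientation: [[0.88, 0.25, -0.403], [0.225, -0.968, -0.108], [-0.417, 0.004, -0.909]]
ft_force: [0.4, -0.2, -4.4]
width: 0.0281
```

```bash
python3 - <<'E'
from h import *
s,im,P,red,wh=meas('w2'); print(s['width'],s['ft_force'])
E
```

```text
q [ 15.5  35.9  -4.3  91.8  13.7  75.2 -70.2] pos [ 0.5291 -0.2464  0.1409] t 4.65
0.028085053995594467 [ 0.4331963  -0.19145687 -4.38389291]
```

View pics/w2.png

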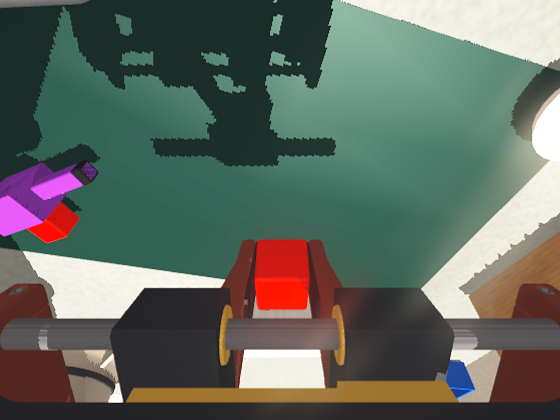

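The handle is held (28.1 mm). Next I tilt it toward upright.

{"fn": "play_rows", "kwargs": {"steps": [1,0,0,0,0,0.16,0,1,0,0,0,0,0.32,0,1,0,0,0,0,0.48,0,1,0,0,0,0,0.64,0,1,0,0,0,0,0.8,0,1,0,0,0,0,0.96,0,1,0,0,0,0,1.05,0,1,0,0,0,0,1.05,0]}}

```text
time: 5.7
tool_pos: [0.525, -0.2481, 0.138]
orientation: [[0.792, 0.244, 0.56], [0.198, -0.97, 0.143], [0.578, -0.002, -0.816]]
ft_force: [0.4, -0.2, -4.8]
width: 0.0276
```

```bash
cat >> h.py <<'E'
def bossfit(P,red,lo=.0,ref=None):
    # planes seen on the red boss: normals & sizes by RANSAC
    q=P[red&(P[...,2]>lo)]; rng=np.random.default_rng(0); out=[]
    for _ in range(2):
        if len(q)<40: break
        best=None
        for _ in range(300):
            a,b,c=q[rng.choice(len(q),3,False)]; n=np.cross(b-a,c-a); l=np.linalg.norm(n)
            if l<2e-5: continue
            n/=l; k=abs((q-a)@n)<.0012
            if best is None or k.sum()>best.sum(): best=k
        w=q[best]; m=w.mean(0); n=np.linalg.svd(w-m,full_matrices=0)[2][2]
        out.append((len(w),m,n)); q=q[~best]
    return out
E
python3 - <<'E'
from h import *
im,d,z=load('w2'); P=cloud(d,z); i=im.astype(int); red=(i[...,0]>90)&(i[...,1]<0.4*i[...,0])&(i[...,2]<0.4*i[...,0])
near=np.hypot(P[...,0]-.53,P[...,1]+.25)<.09
for o in bossfit(P,red&near,.07): print('before',o[0],np.round(o[1],4),np.round(o[2],3))
s,im,P,red,wh=meas('w3'); print(s['width'],s['ft_force']); print(np.round(s['orientation'],3))
near=np.hypot(P[...,0]-.53,P[...,1]+.25)<.09
for o in bossfit(P,red&near,.07): print('after',o[0],np.round(o[1],4),np.round(o[2],3),'tilt',np.degrees(np.arcsin(abs(o[2][2]))))
E
```

```text
before 2114 [ 0.5393 -0.243   0.1446] [0.967 0.253 0.01 ]
before 1430 [ 0.5262 -0.2466  0.1568] [-0.001  0.001  1.   ]
q [ 70.4  26.4 -45.  123.8 -30.4  13.3 -15. ] pos [ 0.525  -0.2481  0.138 ] t 5.7
0.02761504025389757 [ 0.38739292 -0.23866639 -4.75025143]
[[ 0.792  0.244  0.56 ]
 [ 0.198 -0.97   0.143]
 [ 0.578 -0.002 -0.816]]
after 2137 [ 0.5263 -0.2474  0.1487] [-0.481 -0.122 -0.868] tilt 60.24213538332994
after 1431 [ 0.5095 -0.2516  0.1431] [-0.839 -0.214  0.5  ] tilt 29.998929817330946
```

The handle is held rigidly at 60° toward upright. I'll lower it onto the front hub edge, moving about 5 cm forward for reach and keeping the turn.

{"fn": "play_rows", "kwargs": {"steps": [1,-0.001,0,0.02,0,0,0,1,-0.002,0,0.045,0,0,0,1,-0.003,0,0.065,0,0,0,1,-0.004,0,0.08,0,0,0,1,-0.004,0,0.086,0,0,0,1,-0.004,0,0.086,0,0,0,1,-0.004,0,0.086,0,0,0]}}

```text
time: 6.62
tool_pos: [0.5726, -0.235, 0.0668]
orientation: [[0.79, 0.248, 0.56], [0.202, -0.969, 0.144], [0.578, -0.001, -0.816]]
ft_force: [-0.1, 0.6, -4.5]
width: 0.0279
```

```bash
python3 - <<'E'
from h import *
s,im,P,red,wh=meas('w4'); print(s['width'],s['ft_force']); R=np.array(s['orientation']);print(np.round(R,3))
near=np.hypot(P[...,0]-.57,P[...,1]+.24)<.07
f=np.array([.967,.253,0])
fits=bossfit(P,red&near,.03)
o=max(fits,key=lambda o:abs(o[2][2])); n=o[2]*np.sign(o[2][2])
u=o[1]-.064*n; d=np.array([n[0],n[1],0]);d/=np.linalg.norm(d); side=d*n[2]-np.array([0,0,1])*np.hypot(n[0],n[1]); e=u+.025*side
for o in fits: print(o[0],np.round(o[1],4),np.round(o[2],3))
print('tilt',np.degrees(np.arcsin(n[2])),'under',u,'edge',e)
E
```

```text
q [ 51.2  32.6 -27.9 122.5 -78.2   9.8  30.7] pos [ 0.5726 -0.235   0.0668] t 6.625
0.027919304603400787 [-0.05178872  0.5602467  -4.54344887]
[[ 0.79   0.248  0.56 ]
 [ 0.202 -0.969  0.144]
 [ 0.578 -0.001 -0.816]]
2092 [ 0.5737 -0.2344  0.0775] [-0.475 -0.124 -0.871]
1404 [ 0.557  -0.2385  0.0718] [-0.839 -0.215  0.501]
tilt 60.62210478943857 under [ 0.54335315 -0.24231869  0.0217713 ] edge [ 0.56442782 -0.23680071  0.00950711]
```

The edge is still about 9 mm up, and joints 5 and 6 sit at their limits. I'll go a little further out with 5° less tilt, then lower the rest.

{"fn": "play_rows", "kwargs": {"steps": [1,0.016,0,0.012,0,-0.05,0,1,0.03,0,0.02,0,-0.09,0,1,0.03,0,0.024,0,-0.09,0,1,0.028,0,0.028,0,-0.09,0,1,0.028,0,0.03,0,-0.09,0,1,0.028,0,0.03,0,-0.09,0]}}

```text
time: 7.42
tool_pos: [0.6098, -0.2268, 0.0578]
orientation: [[0.839, 0.244, 0.487], [0.21, -0.97, 0.124], [0.502, -0.002, -0.865]]
ft_force: [0.1, -0.6, -4.2]
width: 0.0277
```

```bash
cat >> h.py <<'E'
def edge(tag,c):
    s,im,P,red,wh=meas(tag); print(s['width'],s['ft_force']); R=np.array(s['orientation']);print(np.round(R,3).tolist())
    near=np.hypot(P[...,0]-c[0],P[...,1]-c[1])<.07
    fits=bossfit(P,red&near,.03)
    o=max(fits,key=lambda o:abs(o[2][2])); n=o[2]*np.sign(o[2][2])
    u=o[1]-.064*n; d=np.array([n[0],n[1],0]);d/=np.linalg.norm(d); side=d*n[2]-np.array([0,0,1])*np.hypot(n[0],n[1]); e=u+.025*side
    for o in fits: print(o[0],np.round(o[1],4),np.round(o[2],3))
    print('tilt',np.degrees(np.arcsin(n[2])),'under',u,'edge',e)
E
python3 -c "
from h import *
edge('w5',(.61,-.228))"
```

```text
q [ 30.9  32.   -8.9 117.7 -65.   15.    9.8] pos [ 0.6098 -0.2268  0.0578] t 7.425
0.027667947795159235 [ 0.13872835 -0.57347402 -4.20276126]
[[0.839, 0.244, 0.487], [0.21, -0.97, 0.124], [0.502, -0.002, -0.865]]
2100 [ 0.6121 -0.2256  0.0684] [-0.553 -0.142 -0.821]
1429 [ 0.5949 -0.2301  0.0644] [-0.792 -0.202  0.576]
tilt 55.19181219911998 under [ 0.57670512 -0.23468274  0.01584391] edge [ 0.59658879 -0.22958522  0.00157314]
```

{"fn": "play_rows", "kwargs": {"steps": [1,-0.001,0,0.0015,0,0,0,1,-0.001,0,0.0015,0,0,0,1,-0.001,0,0.0015,0,0,0]}}

```text
time: 7.85
tool_pos: [0.61, -0.227, 0.0563]
orientation: [[0.839, 0.244, 0.487], [0.211, -0.97, 0.124], [0.502, -0.001, -0.865]]
ft_force: [0.3, 0.1, -3.5]
width: 0.028
```

{"fn": "play_rows", "kwargs": {"steps": [-1,0,0,0,0,0,0,-1,0,0,0,0,0,0,-1,0,0,0,0,0,0,-1,0,0,0,0,0,0,-1,0,0,0,0,0,0,-1,0,0,0,0,0,0,-1,0,0,0,0,0,0,-1,0,0,0,0,0,0]}}

```text
time: 8.85
tool_pos: [0.6099, -0.2269, 0.0563]
orientation: [[0.839, 0.244, 0.487], [0.211, -0.97, 0.124], [0.502, -0.001, -0.865]]
ft_force: [-0.3, 1.0, 0.1]
width: 0.0878
```

```bash
python3 - <<'E'
from h import *
s,im,P,red,wh=meas('w6'); print(s['width'],s['ft_force'])
near=np.hypot(P[...,0]-.585,P[...,1]+.235)<.09
for o in bossfit(P,red&near,.02): print(o[0],np.round(o[1],4),np.round(o[2],3))
E
```

```text
q [ 31.1  32.2  -9.1 117.7 -65.4  14.8  10.2] pos [ 0.6099 -0.2269  0.0563] t 8.85
0.08780575257491688 [-0.31297103  0.97497486  0.11930353]
1180 [ 0.5682 -0.2369  0.0631] [0.019 0.013 1.   ]
306 [ 0.5863 -0.2327  0.0677] [ 0.971  0.241 -0.001]
```

View pics/w6.png

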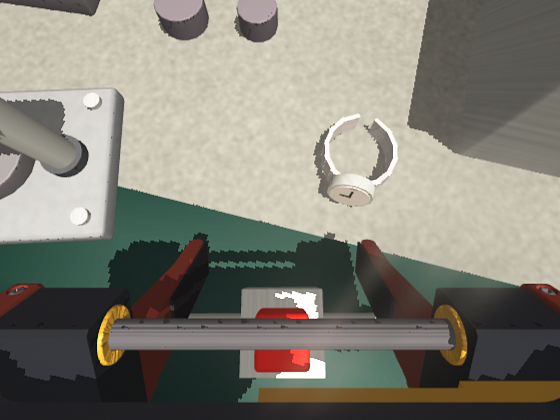

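The picture shows the handle upright and released: red boss at (283,340), top face at z=0.063 with its normal up, and zero force. I'll raise clear and bring the tool vertical above it.

{"fn": "play_rows", "kwargs": {"steps": [-1,0.025,0,-0.043,0,0,0,-1,0.05,0,-0.087,0,0,0,-1,0.06,0,-0.11,0,-0.18,0,-1,0.045,0,-0.13,0,-0.36,0,-1,0.035,0,-0.146,0,-0.525,0,-1,0.035,0,-0.146,0,-0.525,0,-1,0.035,0,-0.146,0,-0.525,0,-1,0.035,0,-0.146,0,-0.525,0]}}

```text
time: 9.9
tool_pos: [0.5668, -0.2382, 0.1991]
orientation: [[0.97, 0.243, 0.001], [0.243, -0.97, 0.003], [0.002, -0.003, -1.0]]
ft_force: [-0.6, 0.1, 0.7]
width: 0.088
```

{"fn": "play_rows", "kwargs": {"steps": [-1,0,0,0,0,0,0,-1,0,0,0,0,0,0]}}

```text
time: 10.15
tool_pos: [0.566, -0.2388, 0.1988]
orientation: [[0.971, 0.241, 0.001], [0.241, -0.971, 0.004], [0.002, -0.004, -1.0]]
ft_force: [0.1, 1.0, 0.6]
width: 0.0878
```

```bash
cat >> h.py <<'E'
def rect(q):
    r=cv2.minAreaRect(q[:,:2].astype(np.float32)*1000); return len(q),np.round(q.mean(0),4),np.round(r[0],1),np.round(r[1],1),round(r[2],2)
def seehandle(tag,c):
    s,im,P,red,wh=meas(tag); print(np.round(s['orientation'],3).tolist())
    near=np.hypot(P[...,0]-c[0],P[...,1]-c[1])<.11
    print('top',rect(P[near&red&(P[...,2]>.059)])); 
    print('hub',rect(P[near&~red&(P[...,2]>.030)&(P[...,2]<.038)]))
    q=P[near&~red&(P[...,2]>.018)&(P[...,2]<.027)]; print('bars',rect(q)); e=np.linalg.svd(q[:,:2]-q[:,:2].mean(0),full_matrices=0)[2][0]; print('bar ang',np.degrees(np.arctan2(e[1],e[0])))
    return s,im,P
E
python3 -c "
from h import *
seehandle('w7',(.568,-.237))"
```

```text
q [ -4.2  25.6  28.7 101.3 -14.6  56.8 -45.8] pos [ 0.566  -0.2388  0.1988] t 10.15
[[0.971, 0.241, 0.001], [0.241, -0.971, 0.004], [0.002, -0.004, -1.0]]
top (743, array([ 0.5745, -0.2354,  0.0639]), array([ 603.1, -228.9]), array([86.3, 26.5]), 13.21)
hub (1314, array([ 0.5827, -0.2358,  0.0333]), array([ 609.2, -237.1]), array([ 61.1, 136.2]), 87.79)
bars (1600, array([ 0.5795, -0.2355,  0.0223]), array([ 616.7, -224. ]), array([106.7, 163.7]), 14.77)
bar ang -70.61785206810126
```

```bash
cat >> h.py <<'E'
def clean(q,c,rad,cell=.0):
    return q[np.hypot(q[:,0]-c[0],q[:,1]-c[1])<rad]
def comp(mask,P,c,rad):
    m=(mask&(np.hypot(P[...,0]-c[0],P[...,1]-c[1])<rad)).astype(np.uint8)
    m=cv2.morphologyEx(m,cv2.MORPH_OPEN,np.ones((3,3),np.uint8)); n,l,st,_=cv2.connectedComponentsWithStats(m)
    return P[l==1+np.argmax(st[1:,4])]
E
python3 - <<'E'
from h import *
im,d,z=load('w7'); P=cloud(d,z); i=im.astype(int); red=(i[...,0]>90)&(i[...,1]<0.45*i[...,0])&(i[...,2]<0.45*i[...,0]); Z=P[...,2]
c=(.568,-.237)
print('top',rect(comp(red&(Z>.060)&(Z<.068),P,c,.04)))
print('hub+boss',rect(comp((Z>.030)&(Z<.072),P,c,.045)))
for sgn in(1,-1):
    cc=(c[0]+sgn*.055*.25,c[1]-sgn*.055*.968)
    print('arm',sgn,rect(comp(~red&(Z>.018)&(Z<.027),P,cc,.03)))
q=i[150:320:10,200:360:10]
cv2.imwrite('pics/c7.png',cv2.resize(im[100:350,130:430],(600,500))[:,:,::-1])
E
```

```text
top (731, array([ 0.5742, -0.2355,  0.0632]), array([ 573.9, -235.7]), array([26. , 26.6]), 13.85)
hub+boss (2131, array([ 0.5762, -0.2348,  0.0453]), array([ 572.4, -235.4]), array([50.5, 49.5]), 15.1)
arm 1 (697, array([ 0.5865, -0.2882,  0.0223]), array([ 586.4, -287.9]), array([15.6, 55.7]), 14.8)
arm -1 (739, array([ 0.5599, -0.1831,  0.0222]), array([ 559.4, -183. ]), array([16., 55.]), 13.71)
```

View pics/c7.png

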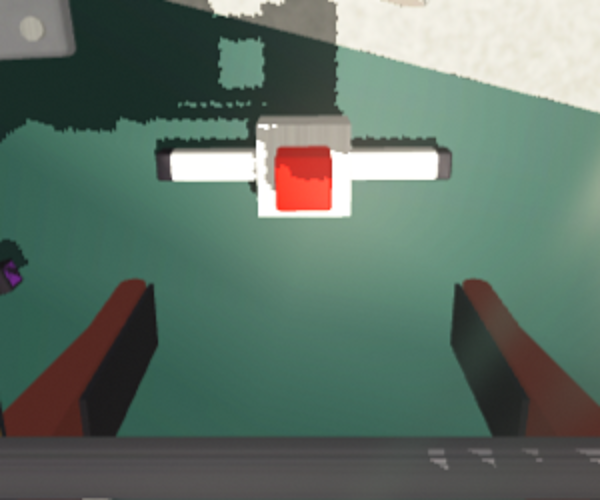

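The close view shows the boss at crop (303,178). The arm midpoint and the boss centre agree within 1 mm. Before gripping, I'll hover over the spindle with the same relative geometry and the tool yawed to it, so camera bias cancels.

{"fn": "play_rows", "kwargs": {"steps": [-1,0.116,-0.213,-0.123,0,0,-0.507,-1,0.116,-0.213,-0.123,0,0,-0.507,-1,0.116,-0.213,-0.123,0,0,-0.507,-1,0.116,-0.213,-0.123,0,0,-0.507,-1,0.116,-0.213,-0.123,0,0,-0.507,-1,0.116,-0.213,-0.123,0,0,-0.507,-1,0.116,-0.213,-0.123,0,0,-0.507,-1,0.116,-0.213,-0.123,0,0,-0.507]}}

```text
time: 11.2
tool_pos: [0.6266, -0.007, 0.3221]
orientation: [[0.733, 0.68, -0.0], [0.68, -0.733, 0.003], [0.002, -0.002, -1.0]]
ft_force: [-0.2, -0.5, 0.5]
width: 0.0879
```

{"fn": "play_rows", "kwargs": {"steps": [-1,0,0,0,0,0,0,-1,0,0,0,0,0,0]}}

```text
time: 11.45
tool_pos: [0.6263, -0.008, 0.3218]
orientation: [[0.734, 0.679, -0.001], [0.679, -0.734, 0.003], [0.001, -0.002, -1.0]]
ft_force: [0.1, -0.3, 0.3]
width: 0.0881
```

```bash
python3 - <<'E'
from h import *
s,im,P,red,wh=meas('w8'); print(np.round(s['orientation'],3).tolist()); Z=P[...,2]; c=(.632,0)
for lo,hi in((.181,.195),(.160,.172)):
    q=comp((Z>lo)&(Z<hi),P,c,.04); print(rect(q), np.median(q[:,2]))
    r=cv2.minAreaRect(q[:,:2].astype(np.float32)*1000)
R=np.array(s['orientation']); print('yaw x',np.degrees(np.arctan2(R[1,0],R[0,0])))
cv2.imwrite('pics/c8.png',cv2.resize(im[130:330,160:400],(600,500))[:,:,::-1])
E
```

```text
q [-20.4  19.5  20.6  91.   -7.3  70.9 -45.7] pos [ 0.6263 -0.008   0.3218] t 11.45
[[0.734, 0.679, -0.001], [0.679, -0.734, 0.003], [0.001, -0.002, -1.0]]
(415, array([ 6.330e-01, -6.000e-04,  1.862e-01]), array([632.6,  -0.9]), array([20.1, 18.7]), 43.13) 0.18634939112769994
(1133, array([0.6343, 0.0009, 0.1644]), array([632.8,  -0.7]), array([46.5, 47. ]), 40.73) 0.1643940418918929
yaw x 42.7424057615614
```

View pics/c8.png

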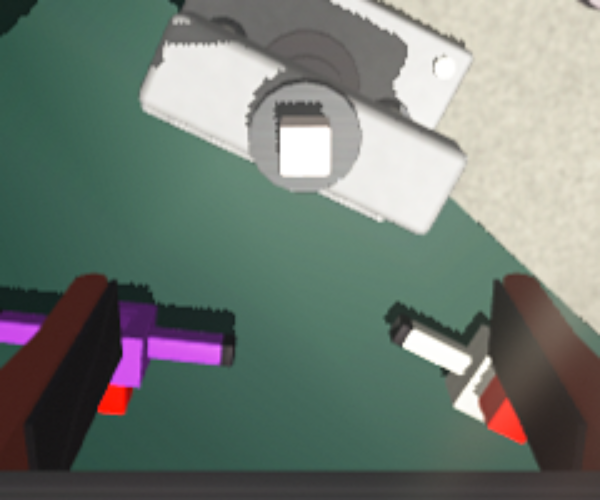

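The shaft is at crop (305,150), measured at (0.6327,-0.0006) and z 0.1863, with yaw 43.1°. I'll return above the handle.

{"fn": "play_rows", "kwargs": {"steps": [-1,-0.193,0.131,0.18,0,0,0.495,-1,-0.193,0.131,0.18,0,0,0.495,-1,-0.193,0.131,0.18,0,0,0.495,-1,-0.193,0.131,0.18,0,0,0.495,-1,-0.193,0.131,0.18,0,0,0.495,-1,-0.193,0.131,0.18,0,0,0.495,-1,-0.193,0.131,0.18,0,0,0.495,-1,-0.193,0.131,0.18,0,0,0.495]}}

```text
time: 12.5
tool_pos: [0.5749, -0.2328, 0.1422]
orientation: [[0.968, 0.251, 0.001], [0.251, -0.968, 0.003], [0.002, -0.003, -1.0]]
ft_force: [0.1, 0.3, 0.3]
width: 0.088
```

{"fn": "play_rows", "kwargs": {"steps": [-1,0,0,0,0,0,0,-1,0,0,0,0,0,0]}}

```text
time: 12.75
tool_pos: [0.5756, -0.232, 0.1428]
orientation: [[0.968, 0.253, 0.002], [0.253, -0.968, 0.003], [0.003, -0.003, -1.0]]
ft_force: [-0.1, -0.4, 0.1]
width: 0.0882
```

```bash
cat >> h.py <<'E'
def go(p,yaw):
    s=get_state(); R=np.array(s['orientation']); y=np.radians(yaw); f=np.array([np.cos(y),np.sin(y),0.]); T=np.stack([f,[f[1],-f[0],0],[0,0,-1.]],1)
    print('now',np.round(s['tool_pos'],4),'yaw',np.degrees(np.arctan2(R[1,0],R[0,0])),'shift',np.round(R.T@(np.array(p)-s['tool_pos']),4),'turn',np.round(cv2.Rodrigues(R.T@T)[0].ravel(),4),'F',np.round(s['ft_force'],1),'w',s['width'])
E
python3 -c "
from h import *
go((.5737,-.2356,.048),14.4)"
```

```text
now [ 0.5756 -0.232   0.1428] yaw 14.63582493967498 shift [-0.0031  0.0033  0.0948] turn [-0.0025 -0.0031  0.0041] F [-0.1 -0.4  0.1] w 0.08820790950954847
```

{"fn": "play_rows", "kwargs": {"steps": [-1,-0.003,0.0035,0.04,-0.003,-0.003,0.004,-1,-0.003,0.0035,0.075,-0.003,-0.003,0.004,-1,-0.003,0.0035,0.09,-0.003,-0.003,0.004,-1,-0.003,0.0035,0.095,-0.003,-0.003,0.004,-1,-0.003,0.0035,0.095,-0.003,-0.003,0.004,-1,-0.003,0.0035,0.095,-0.003,-0.003,0.004]}}

```text
time: 13.5
tool_pos: [0.5746, -0.2361, 0.049]
orientation: [[0.969, 0.249, 0.002], [0.249, -0.969, -0.001], [0.002, 0.001, -1.0]]
ft_force: [-0.1, 0.4, 0.4]
width: 0.0881
```

```bash
python3 -c "
from h import *
go((.5737,-.2356,.048),14.4)"
```

```text
now [ 0.5746 -0.2361  0.049 ] yaw 14.4043662480044 shift [-0.0008 -0.0007  0.001 ] turn [ 0.0014 -0.0018  0.0001] F [-0.1  0.4  0.4] w 0.08807718724997074
```

Within 1 mm. I'll grip and lift.

{"fn": "play_rows", "kwargs": {"steps": [1,0,0,0,0,0,0,1,0,0,0,0,0,0,1,0,0,0,0,0,0,1,0,0,0,0,0,0,1,0,0,0,0,0,0,1,0,0,0,0,0,0,1,0,0,0,0,0,0,1,0,0,0,0,0,0]}}

```text
time: 14.5
tool_pos: [0.5746, -0.236, 0.0489]
orientation: [[0.969, 0.249, 0.002], [0.249, -0.969, -0.001], [0.002, 0.001, -1.0]]
ft_force: [-0.7, 0.5, -0.4]
width: 0.0281
```

{"fn": "play_rows", "kwargs": {"steps": [1,0,0,-0.01,0,0,0,1,0,0,-0.04,0,0,0,1,0,0,-0.08,0,0,0,1,0,0,-0.12,0,0,0,1,0,0,-0.17,0,0,0,1,0,0,-0.22,0,0,0,1,0,0,-0.23,0,0,0,1,0,0,-0.23,0,0,0]}}

```text
time: 15.5
tool_pos: [0.5737, -0.2356, 0.2783]
orientation: [[0.969, 0.249, 0.002], [0.249, -0.969, -0.0], [0.001, 0.001, -1.0]]
ft_force: [-0.4, 0.1, -4.6]
width: 0.0276
```

```bash
python3 - <<'E'
from h import *
s,im,P,red,wh=meas('w9'); R=np.array(s['orientation']); p=s['tool_pos']; print(s['width'],s['ft_force']); print(np.round(R,3).tolist())
L=(P-p)@R   # tool frame
near=(abs(L[...,0])<.035)&(abs(L[...,1])<.1)
m=near&red&(L[...,2]>-.03)&(L[...,2]<.0); q=comp(m,P,p[:2],.05); l=(q-p)@R
print('top tool', l.mean(0),np.percentile(l,[5,95],0)); 
n=np.linalg.svd(l-l.mean(0),full_matrices=0)[2]; print(n[2], len(l))
cv2.imwrite('pics/c9.png',cv2.resize(im[150:400,130:430],(600,500))[:,:,::-1])
c=np.array([.6327,-.0006,0]); y=np.radians(43.1); f=np.array([np.cos(y),np.sin(y),0])
t=c+.0008*f; print('target',t); go((t[0],t[1],.275),43.1)
E
```

```text
q [ -5.7  21.6  29.8  95.7 -11.6  65.7 -48.5] pos [ 0.5737 -0.2356  0.2783] t 15.5
0.027632605426154127 [-0.40687934  0.10823454 -4.57289394]
[[0.969, 0.249, 0.002], [0.249, -0.969, -0.0], [0.001, 0.001, -1.0]]
top tool [ 0.00187054 -0.00054294 -0.01295537] [[-0.01256636 -0.0128604  -0.01521004]
 [ 0.01243967  0.01181271 -0.00430668]]
[ 0.20871252 -0.00265084 -0.97797344] 3089
target [ 6.33284130e-01 -5.33809811e-05  0.00000000e+00]
now [ 0.5731 -0.2352  0.2771] yaw 14.419043727144704 shift [ 0.1168 -0.2128  0.0021] turn [-5.000e-04  5.000e-04 -5.006e-01] F [ 0.1 -0.6 -4.8] w 0.027846579225646432
```

View pics/c9.png

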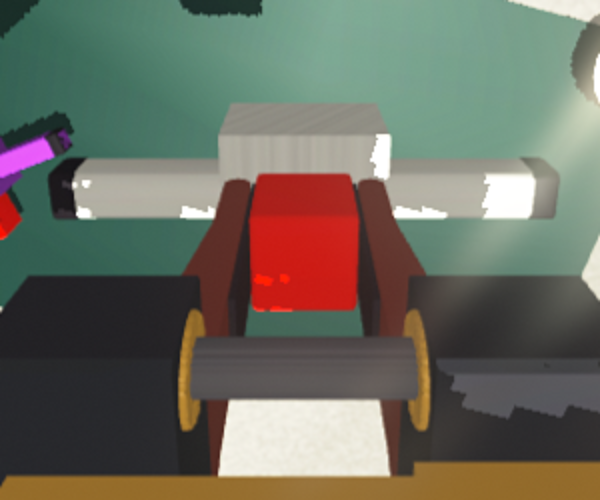

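```bash
python3 - <<'E'
from h import *
im,d,z=load('w9'); P=cloud(d,z); s=get_state(); R=np.array(s['orientation']); p=np.array([.5737,-.2356,.2783]); i=im.astype(int)
red=(i[...,0]>90)&(i[...,1]<0.45*i[...,0])&(i[...,2]<0.45*i[...,0])
for lo in (.0,):
    m=red&(abs(P[...,2]-(p[2]+.0152))<.003)
    q=comp(m,P,p[:2],.05); l=(q-p)@R; n=np.linalg.svd(l-l.mean(0),full_matrices=0)[2][2]
    print('top',len(l),l.mean(0),'5-95',np.percentile(l,[2,98],0).round(4).tolist(),'normal',n, cv2.minAreaRect((l[:,:2]*1000).astype(np.float32)))
m=~red&(P[...,2]<p[2]-.005)&(P[...,2]>p[2]-.06); L=(P-p)@R
for a in(1,-1):
    q=comp(m&(a*L[...,1]>.035)&(abs(L[...,0])<.03),P,p[:2],.1); l=(q-p)@R
    print('arm',a,len(l),l.mean(0),'z min (top)',np.percentile(l[:,2],3))
E
```

```text
top 2535 [-0.00041984 -0.00054801 -0.01427965] 5-95 [[-0.0138, -0.0137, -0.0155], [0.012, 0.0127, -0.0128]] normal [ 0.00861798  0.00243673 -0.9999599 ] ((-1.356109619140625, -0.4734172821044922), (28.54108238220215, 27.762279510498047), 1.2270715236663818)
arm 1 2088 [0.00066528 0.05781192 0.02844497] z min (top) 0.025592949747007165
arm -1 2175 [ 0.00072131 -0.05859594  0.02832691] z min (top) 0.02552380937221522
```

The held handle is level and centred to under 1 mm. I'll carry it above the spindle.

{"fn": "play_rows", "kwargs": {"steps": [1,0.03,-0.05,0,0,0,-0.12,1,0.06,-0.1,0,0,0,-0.25,1,0.09,-0.15,0,0,0,-0.38,1,0.11,-0.195,0.001,0,0,-0.47,1,0.117,-0.213,0.002,0,0,-0.5,1,0.117,-0.213,0.002,0,0,-0.5,1,0.117,-0.213,0.002,0,0,-0.5,1,0.117,-0.213,0.002,0,0,-0.5]}}

```text
time: 16.55
tool_pos: [0.6331, -0.0024, 0.275]
orientation: [[0.733, 0.68, -0.001], [0.68, -0.733, -0.001], [-0.001, -0.0, -1.0]]
ft_force: [-0.1, -0.1, -3.6]
width: 0.0279
```

{"fn": "play_rows", "kwargs": {"steps": [1,0,0,0,0,0,0,1,0,0,0,0,0,0]}}

```text
time: 16.8
tool_pos: [0.6331, -0.0034, 0.2751]
orientation: [[0.734, 0.679, -0.001], [0.679, -0.734, -0.001], [-0.001, 0.0, -1.0]]
ft_force: [-0.6, 0.9, -4.1]
width: 0.0279
```

```bash
python3 -c "
from h import *
go((.6333,-.0001,.245),43.1); im,d,cp=snap('top','t10')"
```

```text
now [ 0.6331 -0.0034  0.2751] yaw 42.76111082122542 shift [ 0.0024 -0.0023  0.0301] turn [ 0.0003  0.0012 -0.0059] F [-0.6  0.9 -4.1] w 0.02787301767202162
```

{"fn": "play_rows", "kwargs": {"steps": [1,0.0025,-0.0025,0.012,0,0,-0.006,1,0.0025,-0.0025,0.024,0,0,-0.006,1,0.0025,-0.0025,0.03,0,0,-0.006,1,0.0025,-0.0025,0.03,0,0,-0.006,1,0.0025,-0.0025,0.03,0,0,-0.006]}}

```text
time: 17.48
tool_pos: [0.6335, 0.0004, 0.2454]
orientation: [[0.73, 0.684, -0.0], [0.684, -0.73, -0.001], [-0.001, 0.001, -1.0]]
ft_force: [0.0, -0.7, -3.7]
width: 0.0278
```

```bash
python3 -c "
from h import *
go((.6333,-.0001,.214),43.1)"
```

```text
now [6.335e-01 4.000e-04 2.454e-01] yaw 43.12873283616331 shift [-0.0005  0.0003  0.0314] turn [0.0005 0.0008 0.0005] F [ 0.  -0.7 -3.7] w 0.02778057011895739
```

{"fn": "play_rows", "kwargs": {"steps": [1,-0.0005,0.0003,0.003,0,0,0,1,-0.0005,0.0003,0.006,0,0,0,1,-0.0005,0.0003,0.009,0,0,0,1,-0.0005,0.0003,0.011,0,0,0,1,-0.0005,0.0003,0.013,0,0,0,1,-0.0005,0.0003,0.015,0,0,0]}}

```text
time: 18.23
tool_pos: [0.6333, -0.0001, 0.2303]
orientation: [[0.73, 0.684, -0.0], [0.684, -0.73, -0.001], [-0.001, 0.001, -1.0]]
ft_force: [0.0, -0.3, -4.0]
width: 0.0275
```

```bash
python3 -c "
from h import *
go((.6333,-.0001,.214),43.1); print(get_state()['torque'])"
```

```text
now [ 6.333e-01 -1.000e-04  2.303e-01] yaw 43.12744161428649 shift [ 0.     -0.0001  0.0163] turn [0.0005 0.0007 0.0005] F [ 0.  -0.3 -4. ] w 0.027456414738075915
[-0.01142139  0.00276653 -0.03051054]
```

It's entering the bore with no contact force. I'll keep lowering.

{"fn": "play_rows", "kwargs": {"steps": [1,0,0,0.003,0,0,0,1,0,0,0.006,0,0,0,1,0,0,0.009,0,0,0,1,0,0,0.011,0,0,0,1,0,0,0.013,0,0,0,1,0,0,0.0145,0,0,0,1,0,0,0.0145,0,0,0]}}

```text
time: 19.1
tool_pos: [0.6333, -0.0001, 0.2157]
orientation: [[0.73, 0.684, -0.0], [0.684, -0.73, -0.001], [-0.001, 0.0, -1.0]]
ft_force: [-0.0, -0.7, -3.5]
width: 0.0277
```

```bash
python3 -c "
from h import *
go((.6333,-.0001,.214),43.1); print(get_state()['torque'])"
```

```text
now [ 6.333e-01 -1.000e-04  2.157e-01] yaw 43.13187466820659 shift [0.     0.     0.0017] turn [0.0004 0.0008 0.0006] F [-0.  -0.7 -3.5] w 0.027715043135248245
[-0.02367561  0.00537163  0.01549278]
```

Still weight only. I'll go down in 0.5 mm steps to feel the collar.

{"fn": "play_rows", "kwargs": {"steps": [1,0,0,0.0005,0,0,0,1,0,0,0.001,0,0,0,1,0,0,0.0015,0,0,0]}}

```text
time: 19.48
tool_pos: [0.6333, -0.0001, 0.2142]
orientation: [[0.73, 0.684, -0.0], [0.684, -0.73, -0.001], [-0.001, 0.0, -1.0]]
ft_force: [1.1, 0.0, -4.1]
width: 0.0278
```

{"fn": "play_rows", "kwargs": {"steps": [1,0,0,0.0005,0,0,0,1,0,0,0.001,0,0,0]}}

```text
time: 19.73
tool_pos: [0.6333, -0.0002, 0.2139]
orientation: [[0.73, 0.684, -0.0], [0.684, -0.73, -0.001], [-0.001, 0.0, -1.0]]
ft_force: [-3.5, 0.0, 4.4]
width: 0.0274
```

{"fn": "play_rows", "kwargs": {"steps": [1,0,0,0.0008,0,0,0,1,0,0,0.0008,0,0,0]}}

```text
time: 19.98
tool_pos: [0.6333, -0.0002, 0.2139]
orientation: [[0.73, 0.684, 0.0], [0.684, -0.73, -0.0], [-0.0, 0.0, -1.0]]
ft_force: [-4.2, 0.2, 5.2]
width: 0.0278
```

```bash
python3 - <<'E'
from h import *
s,im,P,red,wh=meas('w11'); print(s['ft_force'],s['width'])
m=red&(abs(P[...,2]-.229)<.006); q=comp(m,P,(.633,0),.04); print('top z',np.median(q[:,2]),rect(q))
E
```

```text
q [-19.5  25.2  18.8  97.4  -9.2  59.  -44.5] pos [ 6.333e-01 -2.000e-04  2.139e-01] t 19.975
[-4.20105635  0.22342473  5.18910628] 0.02782794485586289
top z 0.22817497299913575 (2706, array([6.333e-01, 5.000e-04, 2.280e-01]), array([ 6.322e+02, -6.000e-01]), array([28.8, 28.1]), 43.46)
```

It's seated: height is stiff at 0.2139, and the boss top reads 0.2282 against an expected 0.229 (this camera read 0.7 mm low elsewhere too). I'll release and retreat straight up.

{"fn": "play_rows", "kwargs": {"steps": [-1,0,0,0,0,0,0,-1,0,0,0,0,0,0,-1,0,0,0,0,0,0,-1,0,0,0,0,0,0,-1,0,0,0,0,0,0,-1,0,0,0,0,0,0,-1,0,0,0,0,0,0,-1,0,0,0,0,0,0]}}

```text
time: 21.02
tool_pos: [0.6333, -0.0002, 0.2139]
orientation: [[0.73, 0.684, 0.0], [0.684, -0.73, -0.0], [-0.0, 0.0, -1.0]]
ft_force: [0.4, 0.0, -0.3]
width: 0.0878
```

{"fn": "play_rows", "kwargs": {"steps": [-1,0,0,-0.02,0,0,0,-1,0,0,-0.05,0,0,0,-1,0,0,-0.1,0,0,0,-1,0,0,-0.13,0,0,0,-1,0,0,-0.13,0,0,0,-1,0,0,-0.13,0,0,0,-1,0,0,-0.13,0,0,0]}}

```text
time: 21.9
tool_pos: [0.6325, -0.0, 0.3422]
orientation: [[0.73, 0.684, -0.003], [0.684, -0.73, -0.001], [-0.002, -0.001, -1.0]]
ft_force: [-0.1, 0.4, 0.7]
width: 0.0879
```

```bash
python3 - <<'E'
from h import *
s,im,P,red,wh=meas('w12'); Z=P[...,2]; c=(.633,0); print(s['ft_force'],s['width'])
print('top',rect(comp(red&(abs(Z-.229)<.006),P,c,.04)))
print('hub',rect(comp((Z>.192)&(Z<.24),P,c,.045)), 'hub top z',np.median(comp(~red&(abs(Z-.199)<.004),P,c,.04)[:,2]))
for n,t0 in(('scene','s0'),('top','t0')):
    a,_,_=snap(n,n+'_end'); b=load(t0)[0]
    cv2.imwrite(f'pics/{n}_cmp.png',a[:,:,::-1])
s=load('scene_end')[0]; t=load('top_end')[0]; cv2.imwrite('pics/end.png',np.vstack([cv2.resize(np.hstack([s,t]),(800,300)),cv2.resize(np.hstack([load('s0')[0],load('t0')[0]]),(800,300))])[:,:,::-1])
E
```

```text
q [-20.8  19.5  20.4  88.3  -6.9  73.6 -46.4] pos [ 0.6325 -0.      0.3422] t 21.9
[-0.14340538  0.39957866  0.6787962 ] 0.08785290780679568
top (836, array([ 0.633 , -0.    ,  0.2282]), array([ 6.326e+02, -3.000e-01]), array([26.1, 26.9]), 43.64)
hub (2422, array([0.6352, 0.0025, 0.2102]), array([631.7,  -0.8]), array([50.2, 50.1]), 43.07) hub top z 0.1983604748733301
```

View pics/end.png

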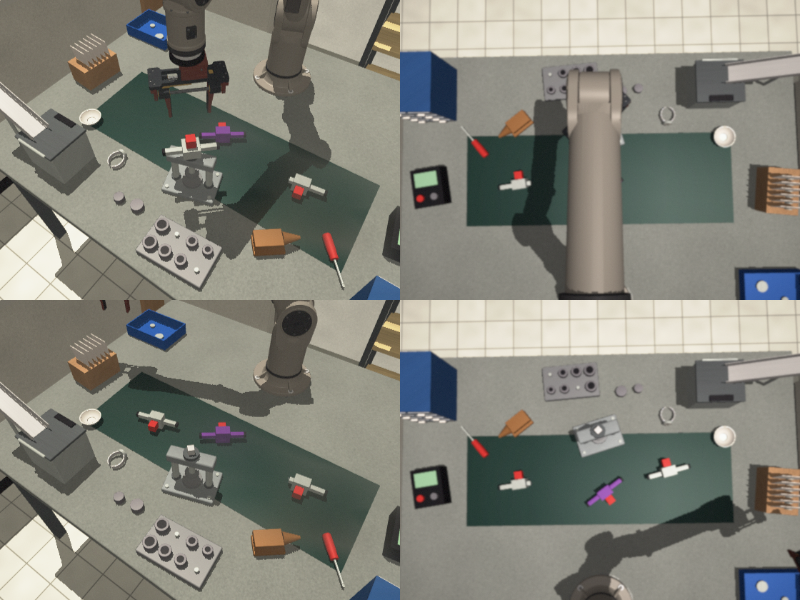

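The final pictures show the handle seated on the spindle at scene (190,145) in the half-size view. The snapped handle, anvil, watch and decoy are all where they started. The tool is clear, so I'm handing in.

```bash
python3 -c "
from plant import *
print(job_done())"
```

```text
the job is handed in; nothing more can be done
None
```

The whole handle is fitted on the press spindle with its hub home on the collar, and the job was handed in at about 22 s of the 64 s allowed.

**What I did:** I gripped the whole handle by its boss and tilted it to about 55°. I set it on its front hub edge and let go, and it fell upright with the boss up. I then gripped it again from above, turned it to the spindle's 43° and lowered it onto the shaft until it met the collar.

**Last checks:**
- **Seating:** the tool stopped at 0.2139 m with about 9 N of contact force. After release the boss top read 0.2282 m (0.229 expected) and the hub top 0.1984 m (0.199 expected). The camera read about 0.7 mm low elsewhere too, so I take this as fully home.
- **Alignment:** the seated hub sits at 43.1°, matching the shaft, and its centre measured within about 1 mm of the spindle's.
- **Release:** no force on the tool and the gripper well clear.
- **Bystanders:** the snapped handle, anvil and watch look unmoved when the before and after pictures are compared by eye. I did not measure their positions.

No check failed. Depth readings of the boss and hub disagreed by about 1 mm. While tilting, joints 5 and 6 reached the edge of their ranges, so I used 55° instead of 60°.

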